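Clamp a coverslipped slide in the press

TASK

A freshly coverslipped slide has to set flat: lay its carrier, glass up, in the drawn-out bed of the press, push the bed fully home, swing the hinged upper plate down onto it, and put the locating pin from the tube rack straight down through the holes of plate, bed and base. Then press down on the pin until the sprung plate is fully shut, and finish while still holding the pin and pressing it: do not let go at the end. Leave the two tubes in the rack, the bottle, the dish and the box of cover glasses where they stand.

Things in the scene. Friction and masses are not known exactly. Their poses are not given: they have to be found in the camera images.
- carrier_center (a point): centre of the slide carrier, a flat grey plastic frame 36 (its x) by 84 (its y) by 8 mm thick (its z, up) with a glass slide lying in its top face; it lies loose on the cabinet top, to the right of the press, weighs about 40 g; grip it across the 36 mm
- press: the coverslip press, grey and heavy, does not move; base 142 (x) by 132 (y) mm. Origin: on the cabinet top at z 0, under the centre of the bed when that is home; x points from the handle to the hinge (away from the robot), y left, z up. All holes lie on the line y = 0 of the press
- base_hole (a point): mouth of the 12 mm hole in the base for the pin, 60 mm before the press origin (its -x), 14 mm above the cabinet top; the hole runs down 10 mm to 4 mm above the cabinet top
- bed (a joint): how far the sliding bed is drawn out towards the robot (m): 0 is fully home against its stop, about 0.09 at the start; slides stiffly (about 1.5 N) and stays where it is left
- bed_seat (a point): centre of the top of the bed's sprung steel platen, 25 mm above the cabinet top; axes as the press, moves with the bed. The carrier lies here, long side along y, between four corner guides (3 mm play all round, 5 mm higher than the platen); their 74 mm gaps leave 26 mm beside the carrier for fingers. The platen sinks 4 mm on springs (4 N/mm)
- bed_handle (a point): middle of the bed's bar handle (7 mm thick, 60 mm long along y, 20 mm above the cabinet top), 97 mm before bed_seat and 12 mm before the bed's face; push on it to slide the bed home
- upper_plate (a joint): opening angle of the upper plate (rad): 0 fully shut, 1.5 upright. The hinge is stiff: the plate stays put above about 1 rad, below that it sinks shut by itself in about a second; with a carrier loaded it rests slightly open (0.03 to 0.1) on the sprung platen, and about 5 N down on the pin shuts it; let go, it springs up again
- plate_hinge (a point): middle of the hinge axis, which lies along the press y, 50 mm behind the press origin and 34 mm above the cabinet top
- plate_edge (a point): middle of the free edge of the upper plate, 130 mm from the hinge; the plate is 106 mm wide and 8 mm thick, its outer face 6 mm beyond the hinge axis (ribs to 9.5 mm). The point's x points from the free edge to the hinge, z out of the outer face
- plate_hole (a point): centre of the 13 mm through hole in the upper plate at its outer face, 110 mm from the hinge; 40 mm above the cabinet top when shut, in line above the holes of bed and base only when the bed is home and the plate is down
- pin_knob (a point): centre of the pin's black round knob, 30 mm diameter, 26 mm tall; at the start the knob's underside sits on the rack's top deck and the pin hangs upright below it; pin weighs about 90 g
- pin_tip (a point): lower tip of the pin: steel, 10 mm diameter, 35 mm long below the knob, the last 5 mm tapered; z points up the pin. With the knob down on the shut plate the tip is 5 mm above the cabinet top
- rack: clear tube rack left of the press, fixed, 40 (its x) by 134 (its y) by 55 mm high; origin under its centre. The pin and two tubes stand in its middle and two outer holes (48 mm apart along its y), in any order
- tube_a: test tube, 18 mm diameter, 98 mm tall, standing in the rack; leave alone. Origin at its foot
- tube_b: second test tube like the first; leave alone
- resin_bottle: brown dropper bottle 116 mm tall, to the right of the press; leave alone. Origin at its foot
- cover_glasses: clear box of cover glasses, 28 by 28 by 25 mm, right of the bottle; leave alone
- dish: closed petri dish, 69 mm diameter, 13 mm high, left of the hinge, behind the rack; leave alone
- bushing (a point): mouth of the 13 mm pin hole in the bed's bushing block (26 mm along x, 34 mm along y, its top 31 mm above the cabinet top), 60 mm before bed_seat (-x); moves with the bed

How it is judged:
On the way, in this order (a step that is already met when the one before it is completed fails the run):
1. the carrier lies flat in the drawn-out bed, between its corner guides (horizontal distance between carrier_center and bed_seat below 0.006 m and z of carrier_center in the frame of bed_seat below 0.006 m and angle between the y axis of carrier_center and the y axis of bed_seat, either way round below 0.12 rad and angle between carrier_center's own z axis and vertical below 0.08 rad and value of joint bed above 0.05 m), for 0.2 s.
2. the loaded bed is pushed home (value of joint bed below 0.004 m and horizontal distance between carrier_center and bed_seat below 0.006 m), for 0.1 s.
3. the upper plate is down on the carrier (value of joint upper_plate below 0.15 rad and value of joint bed below 0.004 m), for 0.1 s.
At the end, for the whole second after the job is handed in: Carrier flat on the platen (within 6 mm of centre), bed home (4 mm), upper plate shut (0.015 rad), pin upright through all three holes (tip 6 mm or more into the base hole, within 3 mm of its axis), the robot still on the pin and its knob pressing the plate with over 2 N (all of step 2 and z of carrier_center in the frame of bed_seat below 0.004 m and angle between carrier_center's own z axis and vertical below 0.08 rad and value of joint upper_plate below 0.015 rad and horizontal distance between pin_tip and base_hole below 0.003 m and z of pin_tip in the frame of base_hole below -0.006 m and angle between the z axis of pin_tip and the z axis of press, either way round below 0.1 rad and contact force between pin and upper_plate above 2 N and contact force between the fingers and pin above 2 N); the arm keeps its last pose, push and grip.
It fails at once if a tube is pulled up or knocked (distance of any of tube_a, tube_b from where it was at the start of the episode above 0.025 m).
It fails at once if the bottle, the cover glasses or the dish are pushed away or tipped (distance of any of resin_bottle, cover_glasses, dish from where it was at the start of the episode above 0.03 m or angle between resin_bottle's own z axis and vertical above 0.5 rad).
It also fails if it takes over 67 s, if anything falls off the work surface, if the arm or the gripper's body presses on something with over 40 N, if the wrist force passes 120 N, or if a joint passes its speed limit or range.

ROBOT

A 6-joint arm with a two-finger parallel gripper is mounted at the origin on a cart in front of the work surface, level with it; the furniture and walls round the work are solid. World frame = base frame: x ahead of the robot, y to its left, z up, the work surface at z = 0. Lengths are in m, angles in rad, forces in N, time in s.
With the tool pointing down it reaches from about 0.3 to 0.875 m from the base axis. Payload 4.2 kg.
Tool frame: the origin (TCP) lies midway between the tips of the shut fingers; the grasp point (between the pads) lies 19 mm behind it; z points along the fingers, y is the line along which they close (so a half turn about z gives the same grasp; the last joint's range is limited). The gripper opens to 85 mm and grips with 20 to 120 N. Pads are 22 mm wide; open, the fingers measure 114 mm over their backs; the gripper's body (76 mm by 85 mm) begins 54 mm behind the grasp point. The pads swing forward as they close: fully open they stand 13 mm farther back than shut.
Start: joints at [1.099, 0.32, 1.565, -0, 1.257, -0.02], TCP at [0.251, 0.517, 0.231] pointing down, gripper open.
Joint ranges: [-3.11, 3.11], [-0.84, 2.01], [0.21, 2.61], [-1.34, 4.49], [0.05, 2.63], [-2.56, 2.56]. Speed limits (rad/s): [2.57, 2.57, 3.14, 3.14, 3.14, 3.14].

INTERFACE

Orientations are given as a unit quaternion [x, y, z, w].
In Python, from station import env, imaging gives the robot as it stands.
- The arm moves only by the tool step_arm, never from a script. Its arguments are lists of equal length, an entry for each row: "gripper": the closure in counts, from 0 (fully open) to 255 (shut); "dp": the shift along the tool's x, y, z scaled (see below), a list of three; "twist": the turn about the tool's z scaled (see below). In form: {"gripper": [gripper, ...], "dp": [[dx, dy, dz], ...], "twist": [twist, ...]}. A call has 1 to 12 rows; each row is the pose to reach, as a shift and turn from the pose commanded when the call began, along the tool's axes at that moment; what a row does not reach only later rows make up. The controller multiplies each number of a shift by 50 cm and each number of a turn by 45 degrees. A row lasts 1/8 s, in which the tool goes at most 62.5 mm and 10.7 degrees, less where a joint would pass 70% of its speed; a pose out of reach is approached as far as the arm can. A call with a number of a shift or a turn outside -1 to 1 is refused whole. A call with a gripper value outside its range is refused whole. The fingers move at their own pace and stop on an object; "squeeze" is the grip in N (left out, the last holds). Time passes only in rows, so rows that repeat a pose let the fingers close. It gives the time, the measured TCP pose, the force, the opening and the grip force at its end, in the units of the state.
- env.get_state(): the state, without advancing time (a new reading comes with each control period).
- imaging.grab_frame(name): name is "side" or "top"; returns the picture (480x640x3 uint8, red, green, blue); there is no depth.
- imaging.camera_params(name): a dict with "K" (3x3 intrinsics, pixels), "R" (3x3) and "t" (3): a world point X has camera coordinates R X + t. Camera axes: x right, y down, z forward; pixel columns grow to the right and rows downward; lengths in m; the calibration is good to about 2 mm. A picture is of the moment at which its call begins. camera_params takes no time and is no camera call.
- env.sign_off(): hands the job in; it is judged then, once.
The state is a dict: "t": time; "qpos": joint angles; "joint_velocities": joint speeds; "joint_efforts": joint torques, N m; "ee_pos": TCP position; "tool_rot": TCP orientation; "wrist_force": force on the tool from outside, world axes, zero at the start; "wrist_torque": the same for the moment, N m; "width": opening from 0.0 (shut) to 1.0 (fully open); "grasp_force": force on a finger pad.
Only numpy, scipy, OpenCV 4.12 (cv2) and the standard library are available. Lean on these libraries where they do the work, as an engineer would, in place of code of your own. Each camera call takes 0.05 s, during which the arm holds its last target. There are 200 camera calls.

## Working session

There is one attempt and no reset: what is moved stays moved. The work goes in short steps, Python scripts to look and compute and a tool call to move; the robot and the scene stay as the last step left them, time stands still between calls to the robot, and variables do not carry over. Pictures are saved under pics/ and viewed, at most 10 in all, crops included, and the job is handed in when it is done.

Besides the shell and the picture viewer there is one more tool, called after "Emit:" as name([rows], argument=value, ...), one row to a line, values as JSON. step_arm: Moves the arm, as the interface text tells. Its arguments: {"type":"object","properties":{"gripper":{"type":"array"},"dp":{"type":"array"},"twist":{"type":"array"},"squeeze":{"type":"number"}},"required":["gripper","dp","twist"]}

```bash
mkdir -p pics; ls; python3 - <<'E'
from station import env, imaging
import cv2, numpy as np
s=env.get_state(); print({k:np.round(v,3).tolist() for k,v in s.items()})
for n in("side","top"):
    im=imaging.grab_frame(n); cv2.imwrite(f"pics/{n}0.png",im[:,:,::-1]); p=imaging.camera_params(n)
    print(n,{k:np.round(v,4).tolist() for k,v in p.items()}, (-p["R"].T@p["t"]).round(3))
E
```

```text
pics
{'t': 0.0, 'qpos': [1.099, 0.32, 1.566, -0.0, 1.257, -0.02], 'joint_velocities': [-0.002, -0.002, 0.001, -0.001, 0.0, 0.0], 'joint_efforts': [-0.0, -41.551, -23.416, -0.0, 0.008, 0.0], 'ee_pos': [0.251, 0.517, 0.23], 'tool_rot': [0.224, 0.975, -0.001, -0.0], 'wrist_force': [0.593, -0.182, 1.023], 'wrist_torque': [-0.053, -0.031, 0.001], 'grasp_force': 0.0, 'width': 1.0}
side {'K': [[488.6018, 0.0, 322.054], [0.0, 488.6018, 233.5791], [0.0, 0.0, 1.0]], 'R': [[-0.9789, -0.2041, 0.0107], [-0.1322, 0.5921, -0.7949], [0.156, -0.7795, -0.6066]], 't': [0.585, 0.1543, 0.8971]} [0.453 0.727 0.661]
top {'K': [[586.9156, 0.0, 321.1537], [0.0, 586.9156, 242.0469], [0.0, 0.0, 1.0]], 'R': [[0.0139, -0.9998, -0.0128], [-0.9834, -0.0114, -0.181], [0.1808, 0.0151, -0.9834]], 't': [-0.0463, 0.6045, 1.0528]} [ 0.405 -0.055  1.144]
```

View pics/side0.png

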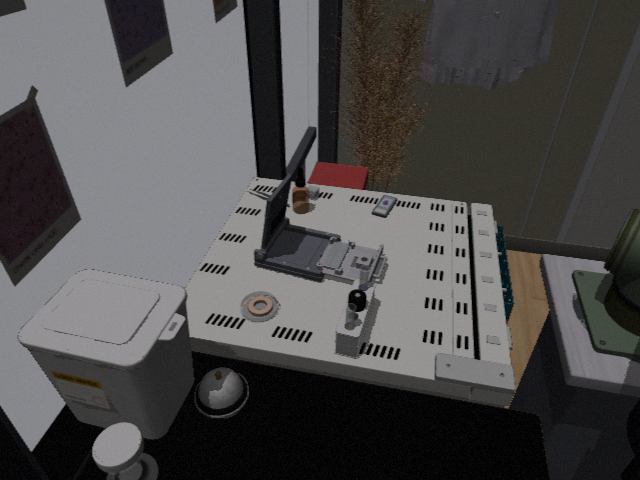

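View pics/top0.png

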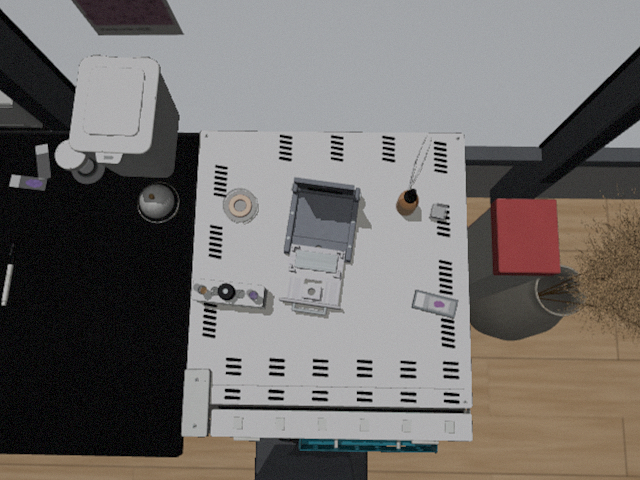

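The side view shows the press with its plate upright (~290,200), the pin knob at (357,300) and the bottle at (300,200). In the top view the press is at (320,240), the bushing hole at (312,292), the carrier at (435,303), the knob at (227,292) and the tubes at (203,289) and (254,296).

```bash
python3 - <<'E'
import cv2,numpy as np
t=cv2.imread("pics/top0.png"); s=cv2.imread("pics/side0.png")
a=cv2.resize(t[170:325,190:470],None,fx=2.8,fy=2.8,interpolation=cv2.INTER_CUBIC)
cv2.imwrite("pics/topc.png",cv2.convertScaleAbs(a,alpha=1.2))
b=cv2.resize(s[170:370,225:425],None,fx=3,fy=3,interpolation=cv2.INTER_CUBIC)
cv2.imwrite("pics/sidec.png",cv2.convertScaleAbs(b,alpha=1.2))
E
```

```text
(no output)
```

View pics/topc.png

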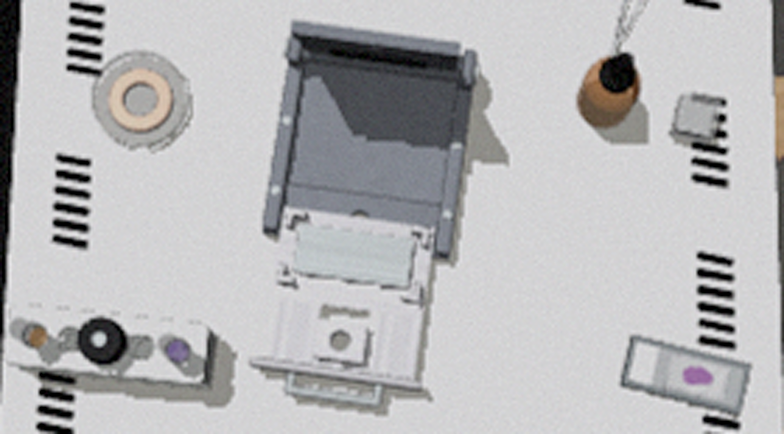

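View pics/sidec.png

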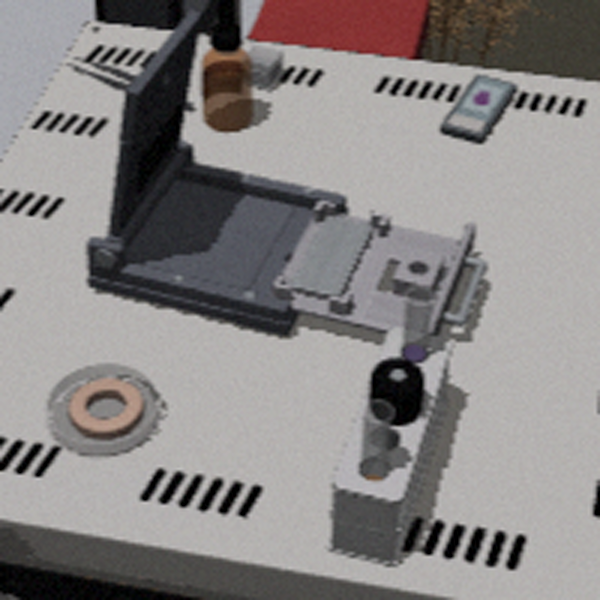

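The top crop has the bushing hole at (340,340), carrier corners near (632,337), (748,365), (741,413) and (622,384), and the pin knob in the middle rack hole at (100,340). The side crop has the bushing hole at (419,268) and the knob at (397,392).

```bash
cat > h.py <<'E'
import numpy as np, cv2
from scipy.spatial.transform import Rotation as Ro
from station import env, imaging
def ray(n,uv):
    p=imaging.camera_params(n); d=p["R"].T@np.linalg.solve(p["K"],[uv[0],uv[1],1]); return -p["R"].T@p["t"],d
def onz(n,uv,z): c,d=ray(n,uv); return (c+d*(z-c[2])/d[2]).round(4)
def tri(ut,us):
    a,d=ray("top",ut); b,e=ray("side",us); s=np.linalg.lstsq(np.c_[d,-e],b-a,rcond=None)[0]
    return ((a+d*s[0]+b+e*s[1])/2).round(4), np.linalg.norm(a+d*s[0]-b-e*s[1]).round(4)
tc=lambda x,y:((x+.5)/2.8-.5+190,(y+.5)/2.8-.5+170)
sc=lambda x,y:((x+.5)/3-.5+225,(y+.5)/3-.5+170)
E
python3 - <<'E'
from h import *
t=cv2.imread("pics/top0.png"); s=cv2.imread("pics/side0.png")
def blob(im,x0,x1,y0,y1,lo,hi):
    m=cv2.inRange(im[y0:y1,x0:x1],lo,hi); n,l,st,c=cv2.connectedComponentsWithStats(m); i=1+st[1:,4].argmax(); 
    return c[i]+[x0,y0],st[i],l==i
k,st,_=blob(t,212,242,278,306,(0,0,0),(55,55,55)); ks,st2,_=blob(s,345,372,285,315,(0,0,0),(55,55,55))
print("knob",k,st,ks,st2,onz("top",k,.07),onz("side",ks,.068),tri(k,ks))
# bushing hole dark
g=cv2.cvtColor(t,cv2.COLOR_BGR2GRAY); print(g[284:300,302:324])
print("bush",onz("top",tc(340,340),.031),tri(tc(340,340),sc(419,268)))
for nm,p,z in[("railR",[(445,255),(470,60)],.03),("railL",[(270,230),(292,40)],.03),("front",[(252,362),(422,388)],.03),("handle",[(290,388),(378,398)],.02),("guides",[(297,222),(432,235),(287,280),(412,295)],.03),("purple",[(177,350)],.098),("orange",[(36,335)],.098)]:
    print(nm,[onz("top",tc(*q),z).tolist() for q in p])
# carrier: non-white vs surroundings
q=[onz("top",tc(*c),.008) for c in[(632,337),(748,365),(741,413),(622,384)]]
print("carr",[x.tolist() for x in q],np.mean(q,0), [np.linalg.norm(q[i]-q[i-1]).round(4) for i in range(4)])
hsv=cv2.cvtColor(t,cv2.COLOR_BGR2HSV); sub=g[286:322,408:464]; m=(sub<165).astype(np.uint8); print(sub[::2,::2])
E
```

```text
knob [226.27272727 291.68449198] [  6   6  18  16 187] [357.03174603 300.47619048] [  3   3  18  24 315] [0.5076 0.1341 0.07  ] [0.5093 0.136  0.068 ] (array([0.5087, 0.1347, 0.0666]), np.float64(0.0015))
[[173 174 168 170 166 166 179 176 179 176 177 176 179 180 181 182 178 176
  180 177 177 177]
 [175 172 177 177 179 175 178 175 173 174 175 179 177 174 175 178 175 179
  177 177 174 177]
 [174 173 175 177 178 178 174 178 176 179 179 172 176 173 174 175 172 172
  173 170 180 175]
 [172 176 174 177 176 179 180 176 163 151 160 176 176 174 172 174 170 177
  161 144 177 180]
 [171 173 175 174 179 178 164 134 108  93 109 144 163 178 175 179 178 175
  151 122 147 157]
 [172 177 176 173 173 167 120  71  88  99  87  96 124 172 177 174 175 177
  158 106 114 152]
 [174 176 178 177 178 153  94  94 122 120 118 115 109 152 176 173 175 178
  160 104 133 179]
 [169 176 173 177 178 156  96 110 116 120 117 116 118 145 179 175 172 171
  142  97 133 181]
 [174 174 173 179 179 154 106 122 117 122 118 115 130 160 180 175 180 169
  136  97 137 178]
 [170 172 175 176 178 162 123 115 117 118 116 122 150 176 
[... 2702 characters left out ...]
175 175 177 180 179 183 151  82  93  93 109 116 122 131 148 155 152 158
  165 164 152 144 143 120 142 178 176 177]
 [172 175 173 175 174 178 176 182 182 151 133 113  92  87 104 113 128 137
  146 149 148 143 143 102 184 174 177 176]
 [176 173 174 174 176 177 177 172 178 177 175 177 178 178  88  86  83  95
  106 111 124 135 139 108 179 174 176 178]
 [174 174 176 174 174 175 173 175 174 174 176 173 174 176 178 178 180 151
  127 119  80  93 108 128 177 174 175 176]
 [178 174 175 178 177 176 175 174 178 175 174 177 176 175 175 174 166  77
  143 146 169 147  89 157 176 177 178 177]
 [178 177 175 175 173 178 173 173 176 175 175 175 177 176 175 175 156   0
    2   3   1  13  84 161 175 178 174 177]]
```

```bash
cat >> h.py <<'E'
def plan(x,y,z,ang):
    """print dp,twist for target TCP and tool-y world angle (mod pi)"""
    s=env.get_state(); R=Ro.from_quat(s["tool_rot"]).as_matrix(); a=np.arctan2(R[1,1],R[0,1])
    d=(ang-a+np.pi/2)%np.pi-np.pi/2
    print("t",s["t"],"dp",(R.T@(np.array([x,y,z])-s["ee_pos"])/.5).round(4).tolist(),"twist",round(-np.degrees(d)/45,4),"tooly",a.round(4))
E
python3 - <<'E'
from h import *
t=cv2.imread("pics/top0.png"); g=cv2.cvtColor(t,cv2.COLOR_BGR2GRAY)
# platen: greenish tint (G/B above R)
x0,y0=285,240; f=t[y0:280,x0:350].astype(int); m=((f[...,1]-f[...,2])>6)&(g[y0:280,x0:350]>120)
n,l,st,c=cv2.connectedComponentsWithStats(m.astype(np.uint8)); i=1+st[1:,4].argmax(); print(st[i],c[i]+[x0,y0])
v,u=np.nonzero(l==i); P=np.array([onz("top",(a+x0,b+y0),.025)[:2] for a,b in zip(u,v)])
r=cv2.minAreaRect((P*1e4).astype(np.float32)); print("platen",r,P.mean(0))
# dark base front edge and rails: points
d=(g<128).astype(np.uint8)
L=[]
for uu in range(295,340):
    col=g[225:262,uu].astype(int); k=np.nonzero(np.diff(col)>35)[0]
    if len(k): L.append((uu,225+k[0]+.5))
L=np.array(L); W=np.array([onz("top",p,.02)[:2] for p in L]); vx,vy,_,_=cv2.fitLine((W*1e3).astype(np.float32),cv2.DIST_HUBER,0,.01,.01).ravel(); print("front edge yaw",np.arctan2(-vx,vy)%np.pi,len(L))
for a,b in((283,300),(345,362)):
    for side in(0,1):
        L=[]
        for vv in range(205,248):
            row=g[vv,a-6:b+6].astype(int); k=np.nonzero(row<120)[0]
            if len(k): L.append((a-6+(k[0] if not side else k[-1]),vv))
        W=np.array([onz("top",p,.03)[:2] for p in L]); w=cv2.fitLine((W*1e3).astype(np.float32),cv2.DIST_HUBER,0,.01,.01).ravel(); print("rail",a,side,np.arctan(w[1]/w[0]),w[2:])
plan(.496,-.258,.15,-.226)
E
```

```text
[23 13  4  3  5] [309.6 254.2]
platen ((5858.75048828125, -159.7371826171875), (26.86122703552246, 55.17245864868164), 46.46879959106445) [ 0.58644 -0.01614]
front edge yaw 3.0124955 21
rail 283 0 -0.13318574 [630.5  28.3]
rail 283 1 0.018833408 [648.15       -6.2799997]
rail 345 0 0.008570113 [645.75 -72.34]
rail 345 1 -0.2572925 [ 637.145    -108.666534]
t 0.1 dp [-1.1178, -1.1801, 0.163] twist 1.7125 tooly 1.119
```

Emit:
step_arm([
  [-0.07, -0.07, 0],
  [-0.14, -0.15, 0],
  [-0.21, -0.22, 0],
  [-0.28, -0.3, 0],
  [-0.35, -0.37, 0],
  [-0.42, -0.44, 0],
  [-0.49, -0.52, 0],
  [-0.56, -0.59, 0.04],
], gripper=[90, 90, 90, 90, 90, 90, 90, 90], twist=[0.12, 0.24, 0.36, 0.48, 0.6, 0.72, 0.84, 0.96], squeeze=40)

```text
t: 1.1
ee_pos: [0.3752, 0.1283, 0.2121]
tool_rot: [0.568, 0.823, 0.001, 0.001]
wrist_force: [0.6, 0.9, -0.1]
width: 0.647
grasp_force: 0.0
```

```bash
python3 -c "
from h import *
plan(.496,-.258,.1,-.226)"
```

```text
t 1.1 dp [-0.8081, -0.0485, 0.2241] twist 0.7487 tooly 0.362
```

Emit:
step_arm([
  [-0.1, -0.01, 0.01],
  [-0.2, -0.015, 0.03],
  [-0.3, -0.02, 0.05],
  [-0.4, -0.025, 0.07],
  [-0.5, -0.03, 0.1],
  [-0.6, -0.035, 0.15],
  [-0.7, -0.04, 0.18],
  [-0.808, -0.0485, 0.2241],
  [-0.808, -0.0485, 0.2241],
  [-0.808, -0.0485, 0.2241],
], gripper=[90, 90, 90, 90, 90, 90, 90, 90, 90, 90], twist=[0.1, 0.2, 0.3, 0.4, 0.5, 0.6, 0.7, 0.7487, 0.7487, 0.7487])

```text
t: 2.35
ee_pos: [0.4951, -0.2559, 0.0988]
tool_rot: [0.782, 0.624, -0.0, -0.001]
wrist_force: [-0.6, 0.7, 0.0]
width: 0.646
grasp_force: 0.0
```

```bash
python3 -c "
from h import *
a=imaging.grab_frame('top');b=imaging.grab_frame('side')
A=cv2.resize(a[250:350,370:500],None,fx=4,fy=4);B=cv2.resize(b[150:270,340:440],None,fx=3.33,fy=3.33)
I=np.zeros((420,860,3),np.uint8);I[:400,:520]=A;I[:B.shape[0],523:523+B.shape[1]]=B[:420]
cv2.imwrite('pics/c1.png',cv2.resize(I[:400],(790,367))[:,:,::-1])
plan(.496,-.258,.002,-.226)"
```

```text
t 2.45 dp [-0.0051, 0.0023, 0.1953] twist 0.0052 tooly -0.2219
```

View pics/c1.png

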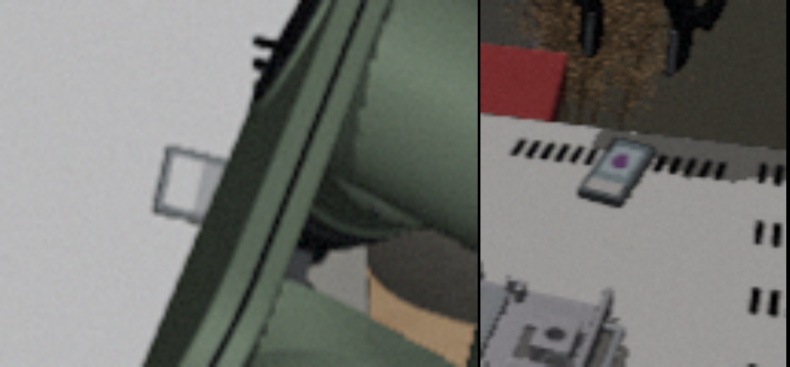

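The arm hides the carrier in the top view, but in the side view the open fingers stand above and beside it and it lies undisturbed. Descending.

Emit:
step_arm([
  [-0.004, 0.002, 0.04],
  [-0.004, 0.002, 0.09],
  [-0.004, 0.002, 0.14],
  [-0.004, 0.002, 0.17],
  [-0.004, 0.002, 0.191],
  [-0.004, 0.002, 0.191],
  [-0.004, 0.002, 0.191],
  [-0.004, 0.002, 0.191],
  [-0.004, 0.002, 0.191],
  [-0.004, 0.002, 0.191],
  [-0.004, 0.002, 0.191],
  [-0.004, 0.002, 0.191],
], gripper=[90, 90, 90, 90, 90, 90, 180, 180, 180, 180, 180, 180], twist=[0, 0, 0, 0, 0, 0, 0, 0, 0, 0, 0, 0])

```text
t: 3.95
ee_pos: [0.4969, -0.2588, 0.0048]
tool_rot: [0.781, 0.624, 0.0, 0.001]
wrist_force: [-0.5, -0.1, 6.4]
width: 0.398
grasp_force: 39.8
```

Emit:
step_arm([
  [0, 0, -0.04],
  [0, 0, -0.1],
  [0, 0, -0.16],
  [0, 0, -0.2],
  [0, 0, -0.2],
  [0, 0, -0.2],
], gripper=[180, 180, 180, 180, 180, 180], twist=[0, 0, 0, 0, 0, 0])

```text
t: 4.7
ee_pos: [0.4956, -0.2582, 0.1028]
tool_rot: [0.781, 0.624, -0.0, -0.001]
wrist_force: [0.1, -0.4, 0.1]
width: 0.395
grasp_force: 39.8
```

```bash
python3 -c "
from h import *
b=imaging.grab_frame('side')
cv2.imwrite('pics/c2.png',cv2.resize(b[100:260,310:450],(700,800))[:,:,::-1][:600])
s=env.get_state();print(s['ee_pos'],s['width'])
plan(.574,-.0285,.1,-.125)"
```

```text
[ 0.49550811 -0.25815837  0.10254898] 0.39908731321743723
t 4.75 dp [0.4827, 0.0515, 0.0053] twist -0.1248 tooly -0.223
```

View pics/c2.png

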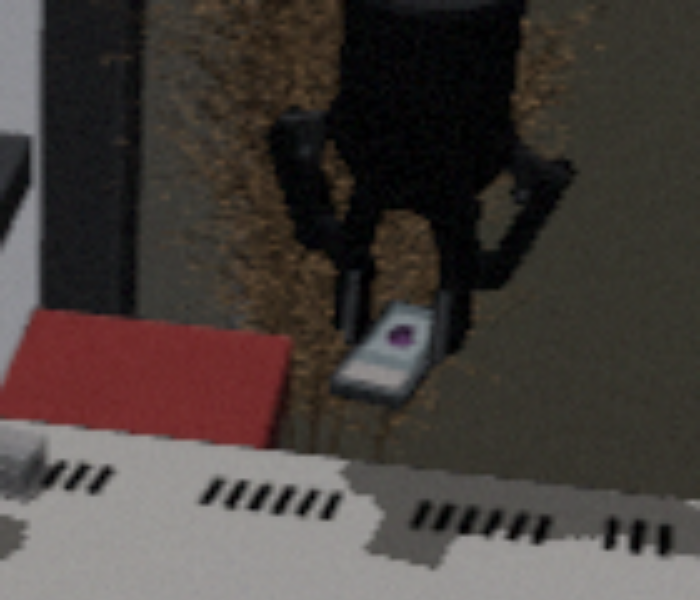

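Emit:
step_arm([
  [0.08, 0.009, 0.0],
  [0.16, 0.018, 0.0],
  [0.24, 0.026, 0.0],
  [0.32, 0.034, 0.0],
  [0.4, 0.043, 0.0],
  [0.46, 0.049, 0.03],
  [0.4827, 0.0515, 0.055],
  [0.4827, 0.0515, 0.075],
  [0.4827, 0.0515, 0.075],
], gripper=[180, 180, 180, 180, 180, 180, 180, 180, 180], twist=[-0.02, -0.04, -0.06, -0.09, -0.12, -0.1248, -0.1248, -0.1248, -0.1248])

```text
t: 5.88
ee_pos: [0.5736, -0.0298, 0.0649]
tool_rot: [0.75, 0.661, -0.001, -0.001]
wrist_force: [-0.5, -0.2, -0.7]
width: 0.396
grasp_force: 39.8
```

```bash
python3 -c "
from h import *
b=imaging.grab_frame('side')
cv2.imwrite('pics/c3full.png',b[:,:,::-1])
cv2.imwrite('pics/c3.png',cv2.resize(b[210:300,270:400],None,fx=6,fy=6,interpolation=cv2.INTER_CUBIC)[:,:,::-1])
s=env.get_state();print(s['ee_pos'],s['width'])
plan(.574,-.0285,.1,-.125)"
```

```text
[ 0.57414949 -0.02990323  0.06568113] 0.3980765401528822
t 5.925 dp [0.0027, -0.0007, -0.0686] twist -0.0016 tooly -0.1262
```

View pics/c3.png

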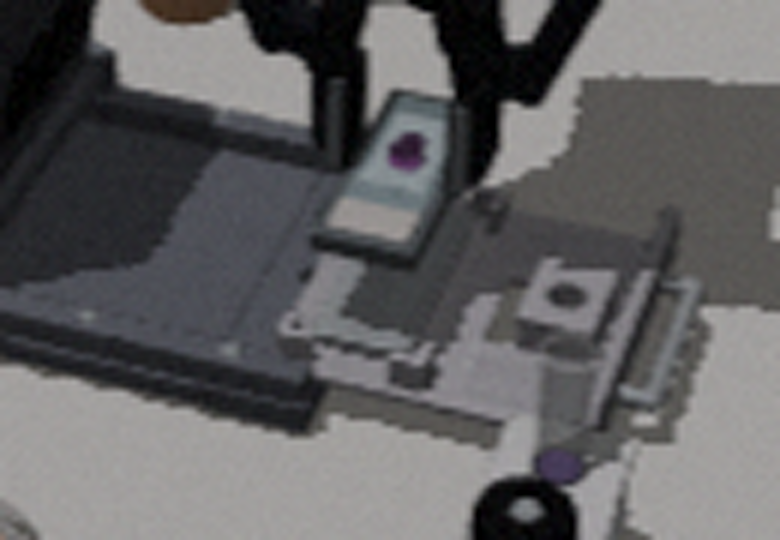

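The side view shows the carrier held flat above the bed, its near top corners at about (322,230) and (418,245) in the crop. The near guides are at about (290,322) and (408,365), and the bushing hole at (568,293).

```bash
python3 -c "
from h import *
f=lambda x,y:((x+.5)/6-.5+270,(y+.5)/6-.5+210)
s=env.get_state();T=np.array(s['ee_pos']);c,n=np.cos(-.125),np.sin(-.125);Rp=np.array([[c,n],[-n,c]])
zt=.0689
for nm,p,z,o in[('carL',(320,232),zt,T),('carR',(418,248),zt,T),('farL',(398,93),zt,T),('farR',(455,100),zt,T),('bush',(568,293),.031,(.574,-.0285)),('bushR',(615,270),.031,(.574,-.0285)),('bushL',(520,308),.031,(.574,-.0285)),('bushT',(548,258),.031,(.574,-.0285)),('bushB',(595,325),.031,(.574,-.0285)),('gdL',(290,322),.03,(.574,-.0285)),('gdR',(425,350),.03,(.574,-.0285)),('gdfarR',(490,205),.03,(.574,-.0285))]:
    q=onz('side',f(*p),z); print(nm,q,(Rp@(q[:2]-np.array(o)[:2])).round(4))
plan(.574,-.0285,.031,-.125)
"
```

```text
carL [0.5941 0.012  0.0689] [0.0146 0.0441]
carR [0.562  0.0132 0.0689] [-0.0174  0.0413]
farL [ 0.5834 -0.0673  0.0689] [ 0.0138 -0.036 ]
farR [ 0.5638 -0.0675  0.0689] [-0.0056 -0.0386]
bush [ 0.5161 -0.0202  0.031 ] [-0.0585  0.001 ]
bushR [ 0.5023 -0.0355  0.031 ] [-0.0703 -0.0159]
bushL [ 0.5306 -0.0091  0.031 ] [-0.0455  0.0138]
bushT [ 0.5252 -0.0368  0.031 ] [-0.0474 -0.0143]
bushB [ 0.5053 -0.006   0.031 ] [-0.071   0.0138]
gdL [0.6035 0.0131 0.03  ] [0.0241 0.045 ]
gdR [0.5578 0.0172 0.03  ] [-0.0218  0.0433]
gdfarR [ 0.549  -0.0622  0.03  ] [-0.0206 -0.0366]
t 5.925 dp [0.0028, -0.0006, 0.0694] twist -0.0016 tooly -0.1262
```

Emit:
step_arm([
  [0.0036, 0.0028, 0.0],
  [0.0036, 0.0028, 0.03],
  [0.0036, 0.0028, 0.05],
  [0.0036, 0.0028, 0.065],
  [0.0036, 0.0028, 0.065],
], gripper=[180, 180, 180, 180, 180], twist=[0, 0, 0, 0, 0])

```text
t: 6.55
ee_pos: [0.5758, -0.0272, 0.0328]
tool_rot: [0.75, 0.662, -0.001, -0.001]
wrist_force: [0.5, -0.3, -0.5]
width: 0.394
grasp_force: 39.8
```

Emit:
step_arm([
  [0, -0.001, 0.006],
  [0, -0.001, 0.006],
], gripper=[180, 180], twist=[0, 0])

```text
t: 6.8
ee_pos: [0.5759, -0.0271, 0.0308]
tool_rot: [0.75, 0.662, 0.0, -0.0]
wrist_force: [-0.4, 0.1, -0.7]
width: 0.397
grasp_force: 39.8
```

```bash
python3 -c "
from h import *
b=imaging.grab_frame('side')
cv2.imwrite('pics/c4.png',cv2.resize(b[210:300,270:400],None,fx=6,fy=6,interpolation=cv2.INTER_CUBIC)[:,:,::-1])
s=env.get_state();print(s['ee_pos'],s['wrist_force'])"
```

```text
[ 0.57595226 -0.02714271  0.03089375] [ 0.82982695  0.10514053 -0.32524354]
```

View pics/c4.png

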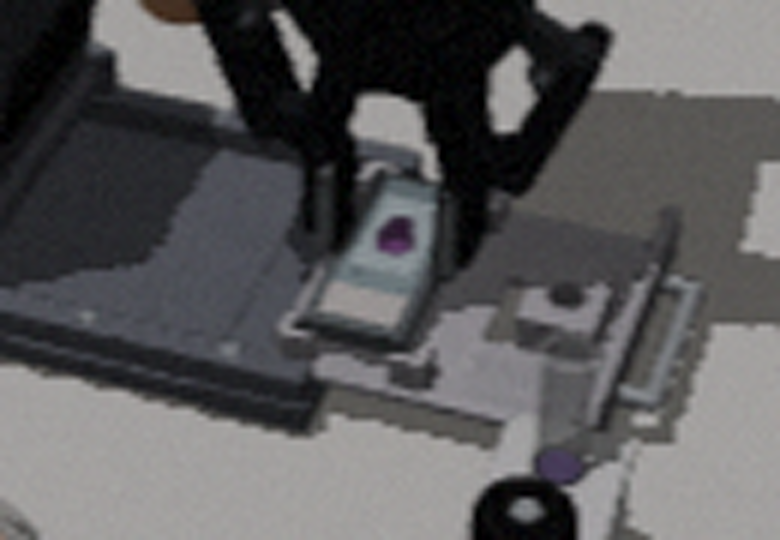

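The carrier now sits between the four guides, its near end at (300..420,330) right beside the near ones. Releasing.

Emit:
step_arm([
  [0, 0, 0.003],
  [0, 0, 0.003],
  [0, 0, 0.003],
  [0, 0, 0.003],
  [0, 0, 0.003],
  [0, 0, 0.0],
  [0, 0, -0.04],
  [0, 0, -0.1],
  [0, 0, -0.16],
  [0, 0, -0.2],
  [0, 0, -0.2],
], gripper=[180, 180, 95, 95, 95, 95, 95, 95, 95, 95, 95], twist=[0, 0, 0, 0, 0, 0, 0, 0, 0, 0, 0])

```text
t: 8.22
ee_pos: [0.5769, -0.0273, 0.1324]
tool_rot: [0.75, 0.662, 0.001, 0.001]
wrist_force: [0.2, 0.0, -0.2]
width: 0.629
grasp_force: 0.0
```

```bash
python3 -c "
from h import *
b=imaging.grab_frame('side')
cv2.imwrite('pics/c5.png',cv2.resize(b[200:290,270:400],None,fx=6,fy=6,interpolation=cv2.INTER_CUBIC)[:,:,::-1])
b=np.array(b)
u=np.array([np.cos(-.125),np.sin(-.125)]); p=np.array([.574,-.0285])
q=p-u*.155; print(q); plan(q[0],q[1],.13,-.125)"
```

```text
[ 0.42020936 -0.00917542]
t 8.275 dp [-0.0031, -0.3136, 0.0017] twist 0.0 tooly -0.125
```

View pics/c5.png

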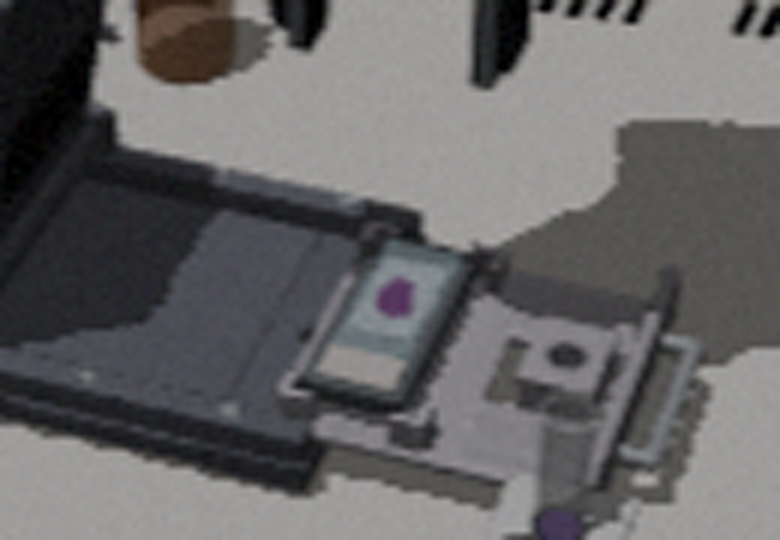

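The carrier lies flat inside the four guides, with dark gaps visible on both sides. Next, go in front of the handle with shut fingers.

Emit:
step_arm([
  [0, -0.08, 0.0],
  [-0.001, -0.16, 0.0],
  [-0.002, -0.24, 0.0],
  [-0.0031, -0.3136, 0.0],
  [-0.0031, -0.3136, 0.08],
  [-0.0031, -0.3136, 0.16],
  [-0.0031, -0.3136, 0.22],
  [-0.0031, -0.3136, 0.236],
  [-0.0031, -0.28, 0.236],
  [-0.0031, -0.26, 0.236],
  [-0.0031, -0.26, 0.236],
], gripper=[255, 255, 255, 255, 255, 255, 255, 255, 255, 255, 255], twist=[0, 0, 0, 0, 0, 0, 0, 0, 0, 0, 0])

```text
t: 9.65
ee_pos: [0.449, -0.0127, 0.0137]
tool_rot: [0.75, 0.661, 0.001, 0.001]
wrist_force: [-0.8, 0.3, -0.0]
width: -0.0
grasp_force: 0.0
```

Emit:
step_arm([
  [0, 0.01, 0],
  [0, 0.025, 0],
  [0, 0.04, 0],
  [0, 0.055, 0],
  [0, 0.07, 0],
  [0, 0.085, 0],
  [0, 0.1, 0],
  [0, 0.115, 0],
  [0, 0.13, 0],
  [0, 0.145, 0],
  [0, 0.155, 0],
  [0, 0.16, 0],
], gripper=[255, 255, 255, 255, 255, 255, 255, 255, 255, 255, 255, 255], twist=[0, 0, 0, 0, 0, 0, 0, 0, 0, 0, 0, 0])

```text
t: 11.15
ee_pos: [0.5263, -0.0225, 0.0126]
tool_rot: [0.75, 0.662, 0.0, -0.0]
wrist_force: [-2.8, -0.6, 2.4]
width: -0.001
grasp_force: 1.2
```

```bash
python3 -c "
from h import *
s=env.get_state();print(s['ee_pos'],s['wrist_force'])"
```

```text
[ 0.52634132 -0.02252378  0.01264117] [-2.84368006 -0.55309223  2.44683024]
```

Pushing with about 3 N; continue slowly to the stop.

Emit:
step_arm([
  [0, 0.01, 0],
  [0, 0.02, 0],
  [0, 0.028, 0],
  [0, 0.034, 0],
  [0, 0.04, 0],
  [0, 0.046, 0],
], gripper=[255, 255, 255, 255, 255, 255], twist=[0, 0, 0, 0, 0, 0])

```text
t: 11.9
ee_pos: [0.549, -0.0254, 0.0127]
tool_rot: [0.75, 0.662, -0.0, -0.0]
wrist_force: [-1.6, -0.5, 0.6]
width: -0.001
grasp_force: 0.9
```

Emit:
step_arm([
  [0, 0.006, 0],
  [0, 0.012, 0],
  [0, 0.018, 0],
  [0, 0.022, 0],
  [0, 0.026, 0],
  [0, 0.03, 0],
], gripper=[255, 255, 255, 255, 255, 255], twist=[0, 0, 0, 0, 0, 0])

```text
t: 12.65
ee_pos: [0.5501, -0.0256, 0.0124]
tool_rot: [0.75, 0.661, -0.01, -0.011]
wrist_force: [-31.9, 3.8, 28.8]
width: 0.002
grasp_force: 20.3
```

The bed is against its stop (32 N). Backing off and going up.

Emit:
step_arm([
  [0, -0.03, 0],
  [0, -0.1, 0],
  [0, -0.1, -0.1],
  [0, -0.1, -0.2],
  [0, -0.1, -0.3],
  [0, -0.1, -0.4],
  [0, -0.1, -0.4],
], gripper=[255, 255, 255, 255, 255, 255, 255], twist=[0, 0, 0, 0, 0, 0, 0])

```text
t: 13.52
ee_pos: [0.5175, -0.021, 0.2173]
tool_rot: [0.75, 0.662, 0.004, 0.004]
wrist_force: [0.7, -0.6, -0.2]
width: 0.001
grasp_force: 0.0
```

```bash
python3 -c "
from h import *
a=imaging.grab_frame('top');b=imaging.grab_frame('side')
A=cv2.resize(a[160:310,270:390],None,fx=3.3,fy=3.3);B=cv2.resize(b[115:300,230:400],None,fx=2.3,fy=2.3)
cv2.imwrite('pics/top6.png',a[:,:,::-1]);cv2.imwrite('pics/side6.png',b[:,:,::-1])
I=np.zeros((500,790,3),np.uint8);I[:A.shape[0],:A.shape[1]]=A;I[:B.shape[0],399:399+B.shape[1]]=B
cv2.imwrite('pics/c6.png',I[:,:,::-1])
u=np.array([np.cos(-.125),np.sin(-.125)]); h=np.array([.574,-.0285])+u*.14
q=h+u*.06; print(h,q); plan(q[0],q[1],.24,-.125)"
```

```text
[ 0.71290767 -0.04595446] [ 0.77243953 -0.05343495]
t 13.625 dp [-0.0004, 0.5201, -0.0533] twist 0.0001 tooly -0.1249
```

View pics/c6.png

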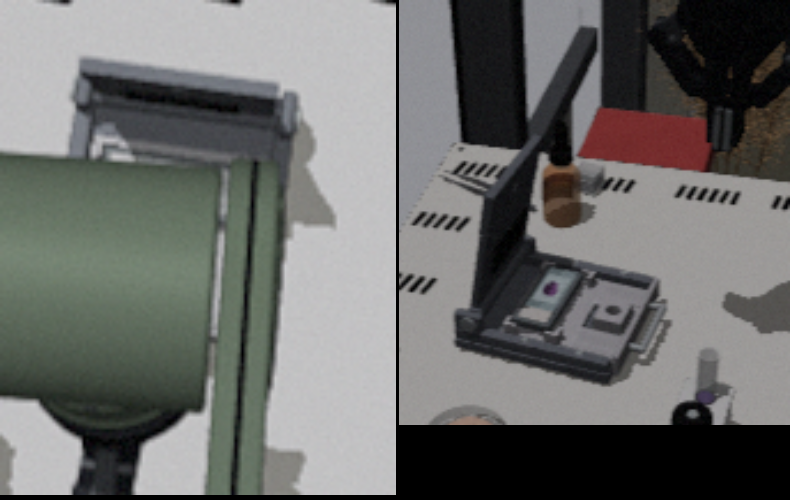

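The bed is home with the carrier centred in it, and the plate is still upright. The bushing hole is at (612,309) in the right half of the picture. Going over the plate to its far side.

Emit:
step_arm([
  [0, 0, -0.0533],
  [0, 0.08, -0.0533],
  [0, 0.16, -0.0533],
  [0, 0.25, -0.0533],
  [0, 0.34, -0.0533],
  [0, 0.43, -0.0533],
  [0, 0.49, -0.0533],
  [0, 0.49, -0.0533],
  [0, 0.49, -0.0533],
  [0, 0.49, -0.0533],
], gripper=[255, 255, 255, 255, 255, 255, 255, 255, 255, 255], twist=[0, 0, 0, 0, 0, 0, 0, 0, 0, 0])

```text
t: 14.88
ee_pos: [0.7563, -0.0513, 0.2394]
tool_rot: [0.75, 0.662, -0.0, -0.0]
wrist_force: [-0.5, -0.5, 0.8]
width: -0.004
grasp_force: 0.0
```

```bash
python3 -c "
from h import *
b=imaging.grab_frame('side')
cv2.imwrite('pics/c7.png',cv2.resize(b[20:300,200:440],None,fx=2.1,fy=2.1)[:,:,::-1])
plan(.7575,-.0515,.13,-.125)"
```

```text
t 14.925 dp [-0.0, 0.0022, 0.2197] twist 0.0001 tooly -0.1249
```

View pics/c7.png

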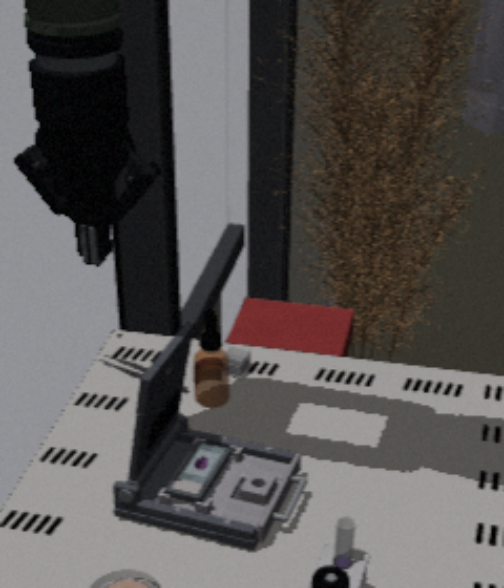

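The gripper is beyond the plate's top edge, which is at about (240,230), and clear of it. Going down behind the plate.

Emit:
step_arm([
  [0, 0.002, 0.05],
  [0, 0.002, 0.12],
  [0, 0.002, 0.19],
  [0, 0.002, 0.21],
  [0, 0.002, 0.21],
], gripper=[255, 255, 255, 255, 255], twist=[0, 0, 0, 0, 0])

```text
t: 15.55
ee_pos: [0.7581, -0.0516, 0.1348]
tool_rot: [0.75, 0.662, 0.0, -0.0]
wrist_force: [-0.1, 0.2, -0.0]
width: -0.001
grasp_force: 0.0
```

Emit:
step_arm([
  [0, -0.02, 0],
  [0, -0.04, 0],
  [0, -0.06, 0],
  [0, -0.08, 0],
  [0, -0.1, 0],
  [0, -0.12, 0],
  [0, -0.14, 0],
  [0, -0.16, 0],
  [0, -0.18, 0],
  [0, -0.2, 0],
  [0, -0.21, 0],
  [0, -0.21, 0],
], gripper=[255, 255, 255, 255, 255, 255, 255, 255, 255, 255, 255, 255], twist=[0, 0, 0, 0, 0, 0, 0, 0, 0, 0, 0, 0])

```text
t: 17.05
ee_pos: [0.6537, -0.0385, 0.1345]
tool_rot: [0.75, 0.662, -0.0, -0.0]
wrist_force: [0.2, 0.1, -0.2]
width: 0.0
grasp_force: 0.0
```

Emit:
step_arm([
  [0, 0, 0],
  [0, 0, 0],
  [0, 0, -0.05],
  [0, 0, -0.12],
  [0, 0, -0.12],
  [0, 0, -0.12],
  [0, 0, -0.12],
  [0, 0, -0.12],
], gripper=[255, 255, 0, 0, 0, 0, 0, 0], twist=[0, 0, 0, 0, 0, 0, 0, 0])

```text
t: 18.05
ee_pos: [0.6536, -0.0385, 0.1933]
tool_rot: [0.75, 0.662, -0.001, -0.001]
wrist_force: [-0.4, -0.8, -0.3]
width: 1.006
grasp_force: 0.0
```

```bash
python3 -c "
from h import *
b=imaging.grab_frame('side')
cv2.imwrite('pics/side8.png',b[:,:,::-1])
cv2.imwrite('pics/c8.png',cv2.resize(b[190:320,230:400],None,fx=4.5,fy=4.5,interpolation=cv2.INTER_CUBIC)[:,:,::-1])
plan(.509,.135,.16,-.095)"
```

```text
t 18.1 dp [0.3083, -0.3304, 0.0675] twist -0.0382 tooly -0.125
```

View pics/c8.png

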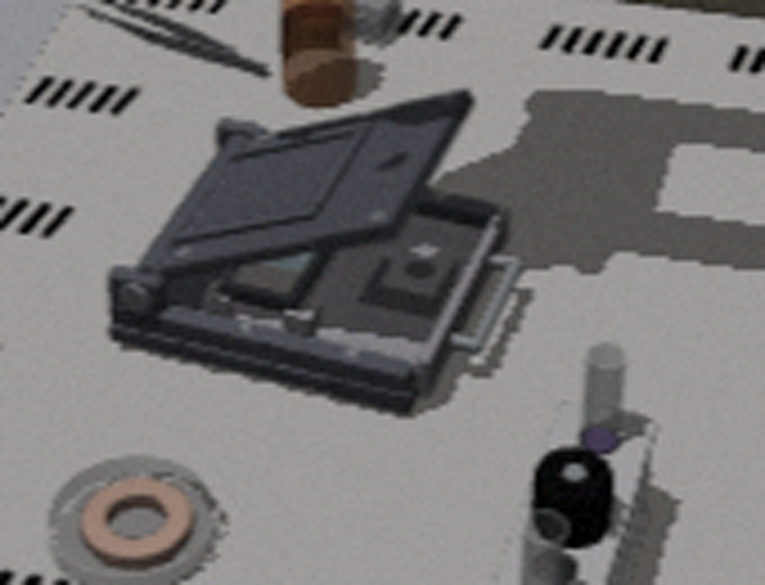

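The plate is swinging shut (free edge at 470,95 in the crop) and the press is undisturbed. On to the pin.

Emit:
step_arm([
  [0.05, -0.055, 0],
  [0.1, -0.11, 0],
  [0.16, -0.17, 0],
  [0.22, -0.24, 0],
  [0.27, -0.29, 0],
  [0.308, -0.331, 0.02],
  [0.308, -0.331, 0.06],
  [0.308, -0.331, 0.11],
  [0.308, -0.331, 0.11],
  [0.308, -0.331, 0.11],
], gripper=[70, 70, 70, 70, 70, 70, 70, 70, 70, 70], twist=[0, -0.02, -0.0382, -0.0382, -0.0382, -0.0382, -0.0382, -0.0382, -0.0382, -0.0382])

```text
t: 19.35
ee_pos: [0.5096, 0.1349, 0.1401]
tool_rot: [0.74, 0.673, 0.001, 0.0]
wrist_force: [0.2, -0.3, 0.4]
width: 0.723
grasp_force: 0.0
```

```bash
python3 -c "
from h import *
b=imaging.grab_frame('side')
cv2.imwrite('pics/side9.png',b[:,:,::-1])
cv2.imwrite('pics/c9.png',cv2.resize(b[170:370,230:440],None,fx=3,fy=3,interpolation=cv2.INTER_CUBIC)[:,:,::-1])
plan(.5085,.1347,.061,-.095)"
```

```text
t 19.4 dp [-0.0009, -0.0029, 0.1588] twist -0.0002 tooly -0.0951
```

View pics/c9.png

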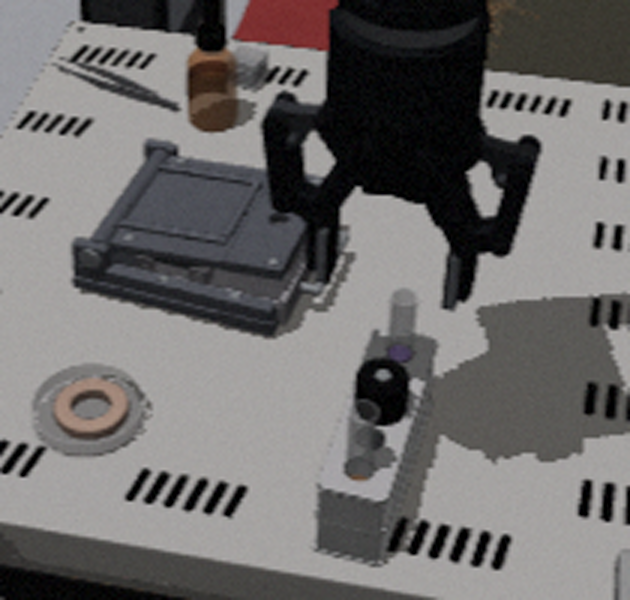

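The plate is down, resting slightly open, and the gripper is centred over the knob at (382,392).

I have to correct my count here: that was my 13th picture viewed and the limit was 10, so I overran it. I'll open no more and check the rest by numbers only.

Emit:
step_arm([
  [0, -0.0025, 0.04],
  [0, -0.0025, 0.08],
  [0, -0.0025, 0.12],
  [0, -0.0025, 0.15],
  [0, -0.0025, 0.158],
  [0, -0.0025, 0.158],
  [0, -0.0025, 0.158],
  [0, -0.0025, 0.158],
  [0, -0.0025, 0.158],
  [0, -0.0025, 0.158],
  [0, -0.0025, 0.158],
  [0, -0.0025, 0.158],
], gripper=[70, 70, 70, 70, 70, 70, 230, 230, 230, 230, 230, 230], twist=[0, 0, 0, 0, 0, 0, 0, 0, 0, 0, 0, 0], squeeze=80)

```text
t: 20.9
ee_pos: [0.5083, 0.1351, 0.0615]
tool_rot: [0.74, 0.673, 0.001, 0.0]
wrist_force: [-2.1, -0.3, 6.1]
width: 0.322
grasp_force: 78.4
```

Emit:
step_arm([
  [0, 0, -0.02],
  [0, 0, -0.06],
  [0, 0, -0.12],
  [0, 0, -0.18],
  [0, 0, -0.2],
  [0, 0, -0.2],
], gripper=[230, 230, 230, 230, 230, 230], twist=[0, 0, 0, 0, 0, 0])

```text
t: 21.65
ee_pos: [0.5078, 0.135, 0.1606]
tool_rot: [0.74, 0.673, 0.0, 0.0]
wrist_force: [-0.7, -0.5, -1.5]
width: 0.32
grasp_force: 78.8
```

```bash
python3 - <<'E'
from h import *
a=imaging.grab_frame('top');b=imaging.grab_frame('side'); cv2.imwrite('pics/top10.png',a[:,:,::-1]);cv2.imwrite('pics/side10.png',b[:,:,::-1])
def hole(f,u,v,r=7):
    g=cv2.imread(f,0)[v-r:v+r+1,u-r:u+r+1].astype(int); bg=np.percentile(g,75); w=np.clip(bg-25-g,0,None)
    n,l,st,c=cv2.connectedComponentsWithStats((w>0).astype(np.uint8)); i=l[r,r] or 1+st[1:,4].argmax(); w=w*(l==i); y,x=np.mgrid[-r:r+1,-r:r+1]
    return np.array([u+(x*w).sum()/w.sum(),v+(y*w).sum()/w.sum()]),(l==i).sum()
for nm,f,u,v,cam in[("start side","pics/side0.png",364,259,"side"),("start top","pics/top0.png",311,291,"top"),("home side","pics/side6.png",323,249,"side")]:
    c,n=hole(f,u,v); print(nm,c.round(2),n,onz(cam,c,.031))
g=cv2.cvtColor(b,cv2.COLOR_RGB2GRAY); print(g[228:258:1,308:344])
s=env.get_state();print(s['ee_pos'],s['width'],s['grasp_force'],s['wrist_force'])
E
```

```text
start side [363.95 258.82] 25 [ 0.5166 -0.0188  0.031 ]
start top [310.76 290.68] 48 [ 0.5153 -0.0198  0.031 ]
home side [322.47 249.48] 24 [ 0.6032 -0.0297  0.031 ]
[[ 78  78  72 ...  23  19  20]
 [ 84  85  81 ...  17  21  20]
 [ 35  43  49 ...  15  14  20]
 ...
 [ 81  79  77 ... 116  93 120]
 [ 77  78  76 ... 105 103 146]
 [ 65  71  75 ...  94 124 161]]
[0.50698836 0.13478766 0.15928004] 0.3203601804678226 78.84229302406311 [ 0.26403715  0.27039205 -0.07434371]
```

```bash
python3 -c "
from h import *
plan(.41,-.01,.17,-.125)"
```

```text
t 21.75 dp [-0.3067, -0.1657, -0.0209] twist 0.0383 tooly -0.095
```

Emit:
step_arm([
  [0, 0, -0.021],
  [-0.06, -0.035, -0.021],
  [-0.13, -0.07, -0.021],
  [-0.2, -0.11, -0.021],
  [-0.27, -0.145, -0.021],
  [-0.3067, -0.1657, -0.021],
  [-0.3067, -0.1657, -0.021],
], gripper=[230, 230, 230, 230, 230, 230, 230], twist=[0, 0.02, 0.038, 0.038, 0.038, 0.038, 0.038])

```text
t: 22.62
ee_pos: [0.4101, -0.0105, 0.171]
tool_rot: [0.751, 0.661, -0.0, -0.0]
wrist_force: [0.6, 0.2, -0.7]
width: 0.323
grasp_force: 78.9
```

```bash
python3 - <<'E'
from h import *
a=imaging.grab_frame('top');b=imaging.grab_frame('side'); cv2.imwrite('pics/top11.png',a[:,:,::-1]);cv2.imwrite('pics/side11.png',b[:,:,::-1])
def px(cam,X):
    p=imaging.camera_params(cam); q=p["K"]@(p["R"]@np.array(X)+p["t"]); return q[:2]/q[2]
np.set_printoptions(linewidth=250,threshold=10**6)
for cam,im in(("top",a),("side",b)):
    c=px(cam,(.6025,-.0302,.048)); print(cam,c.round(1)); u,v=c.round().astype(int); print(u-14,v-12); print(cv2.cvtColor(im,cv2.COLOR_RGB2GRAY)[v-12:v+13,u-14:u+15])
E
```

```text
top [316.8 244. ]
303 232
[[102 102 103 101  97 105 107 103 106 101  95  94  83  84  88  86  69  80  89  89  95  95  97  97 106 111 114 115 114]
 [110 110 104 106  99 100  99 105 101  99 103 100 102 103 108 102  81  80  82  81  87  89  89  87  92  98 101  91  98]
 [114 115 109 114 112 114 111 114 108 102 106  99  94 100 103 104 101 104 102 105 104 107 106 104  98  99  98  94  84]
 [114 114 108 113 113 111 111 110 115 119 116 115 114 116 112 106  99 105  99  99 104 104 104  97 102 101 108 107 100]
 [111 112 112 113 110 112 116 109 113 117 116 111 109 114 109 109 118 112 116 112 114 117 112 104 104  99  99  99 107]
 [115 113 108 108 115 114 114 111 114 113 112 112 114 114 116 114 115 115 112 115 112 113 114 113 111 116 110 114 113]
 [113 114 113 113 111 113 116 118 113 113 113 113 109 112 112 117 110 110 116 113 112 111 114 111 112 115 112 111 112]
 [115 113 115 114 112 110 109 112 111 115 113 111 115 114 113 116 113 116 112 114 110 113 109 111 115 110 112 109 108]
 [112 109 112 109 109 111 113 110 114 114 114 112 113 113 111 108 114 114 115 114 114 114 109 110 114 112 109 109 108]
 [1
[... 4204 characters left out ...]
 75  75  76  75  73  76  74  75  77  73  71  74  73  76  75  76  64  33  27  47  60  65  89  88  45  33]
 [ 74  74  75  76  74  80  73  75  73  74  73  76  79  72  74  72  75  71  73  52  27  34  49  63  62  81  75  37  40]
 [ 75  76  77  71  78  75  76  73  77  79  69  76  75  71  76  77  75  74  58  33  27  44  54  60  69  64  38  39  38]
 [ 77  73  76  75  76  74  74  77  78  74  74  75  74  77  77  74  77  65  49  25  33  42  52  69  84  68  36  35  51]
 [ 76  73  75  74  74  75  74  75  75  68  74  73  74  74  72  72  74  56  24  23  42  55  62  88  88  39  32  40  66]
 [ 73  75  76  75  73  73  70  73  73  74  77  73  73  72  72  74  69  47  24  31  43  51  93 108  70  37  38  56  79]]
```

```bash
python3 -c "
from h import *
print(tri((317.6,244.0),(322.5,242.6)))
for z in(.044,.048,.052): print(onz('top',(317.6,244.0),z),onz('side',(322.5,242.6),z))
plan(.6025,-.0302,.11,-.125)"
```

```text
(array([ 0.6032, -0.0317,  0.0471]), np.float64(0.0011))
[ 0.6032 -0.0317  0.044 ] [ 0.6046 -0.0357  0.044 ]
[ 0.6025 -0.0318  0.048 ] [ 0.6036 -0.0307  0.048 ]
[ 0.6018 -0.0319  0.052 ] [ 0.6026 -0.0258  0.052 ]
t 22.725 dp [0.0068, 0.3844, 0.1225] twist -0.0004 tooly -0.1253
```

Emit:
step_arm([
  [0.001, 0.06, 0],
  [0.002, 0.14, 0],
  [0.003, 0.22, 0],
  [0.004, 0.3, 0.02],
  [0.005, 0.36, 0.06],
  [0.005, 0.385, 0.11],
  [0.005, 0.385, 0.13],
  [0.005, 0.385, 0.13],
  [0.005, 0.385, 0.13],
], gripper=[230, 230, 230, 230, 230, 230, 230, 230, 230], twist=[0, 0, 0, 0, 0, 0, 0, 0, 0])

```text
t: 23.85
ee_pos: [0.6023, -0.031, 0.107]
tool_rot: [0.75, 0.662, 0.001, 0.001]
wrist_force: [0.9, -0.4, -0.9]
width: 0.32
grasp_force: 79.0
```

```bash
python3 -c "
from h import *
plan(.6028,-.031,.08,-.125)"
```

```text
t 23.85 dp [0.0001, 0.001, 0.0539] twist 0.0007 tooly -0.1244
```

Lower until the tip is about 8 mm past the plate's top face, and watch the force.

Emit:
step_arm([
  [0, 0.001, 0.015],
  [0, 0.001, 0.03],
  [0, 0.001, 0.042],
  [0, 0.001, 0.05],
  [0, 0.001, 0.05],
], gripper=[230, 230, 230, 230, 230], twist=[0, 0, 0, 0, 0])

```text
t: 24.48
ee_pos: [0.6023, -0.0314, 0.0804]
tool_rot: [0.75, 0.662, -0.0, -0.0]
wrist_force: [0.2, 0.9, -1.3]
width: 0.322
grasp_force: 79.0
```

Emit:
step_arm([
  [0, 0, 0.01],
  [0, 0, 0.02],
  [0, 0, 0.028],
  [0, 0, 0.028],
], gripper=[230, 230, 230, 230], twist=[0, 0, 0, 0])

```text
t: 24.98
ee_pos: [0.6023, -0.0313, 0.0664]
tool_rot: [0.75, 0.662, -0.0, -0.0]
wrist_force: [0.1, -0.7, -0.3]
width: 0.317
grasp_force: 79.0
```

Emit:
step_arm([
  [0, 0, 0.008],
  [0, 0, 0.016],
  [0, 0, 0.022],
  [0, 0, 0.026],
  [0, 0, 0.026],
], gripper=[230, 230, 230, 230, 230], twist=[0, 0, 0, 0, 0])

```text
t: 25.6
ee_pos: [0.6026, -0.0314, 0.0538]
tool_rot: [0.75, 0.662, 0.0, -0.0]
wrist_force: [0.5, -0.0, 0.3]
width: 0.32
grasp_force: 79.0
```

Emit:
step_arm([
  [0, 0, 0.004],
  [0, 0, 0.008],
  [0, 0, 0.011],
  [0, 0, 0.014],
  [0, 0, 0.017],
  [0, 0, 0.017],
], gripper=[230, 230, 230, 230, 230, 230], twist=[0, 0, 0, 0, 0, 0])

```text
t: 26.35
ee_pos: [0.6023, -0.0313, 0.0465]
tool_rot: [0.75, 0.662, 0.0, -0.0]
wrist_force: [-3.6, 0.5, 9.5]
width: 0.322
grasp_force: 79.9
```

Force is rising (9.5 N). Press further towards the hard stop.

Emit:
step_arm([
  [0, 0, 0.003],
  [0, 0, 0.006],
  [0, 0, 0.009],
  [0, 0, 0.009],
  [0, 0, 0.009],
], gripper=[230, 230, 230, 230, 230], twist=[0, 0, 0, 0, 0])

```text
t: 26.98
ee_pos: [0.6024, -0.0313, 0.0462]
tool_rot: [0.75, 0.662, 0.001, 0.001]
wrist_force: [-12.5, 0.8, 33.6]
width: 0.323
grasp_force: 82.4
```

The plate is at its hard stop at the expected height. Easing the push a little and holding.

Emit:
step_arm([
  [0, 0, -0.003],
  [0, 0, -0.003],
  [0, 0, -0.003],
  [0, 0, -0.003],
  [0, 0, -0.003],
  [0, 0, -0.003],
  [0, 0, -0.003],
  [0, 0, -0.003],
], gripper=[230, 230, 230, 230, 230, 230, 230, 230], twist=[0, 0, 0, 0, 0, 0, 0, 0])

```text
t: 27.98
ee_pos: [0.6024, -0.0313, 0.0462]
tool_rot: [0.75, 0.662, 0.0, 0.0]
wrist_force: [-10.0, 0.0, 25.8]
width: 0.312
grasp_force: 81.3
```

```bash
python3 - <<'E'
from h import *
b=imaging.grab_frame('side'); cv2.imwrite('pics/side12.png',b[:,:,::-1])
s=env.get_state(); print(s['t'],s['ee_pos'],s['wrist_force'],s['width'],s['grasp_force'])
# far-left region of the plate/hinge & tubes: change against earlier frames
d=lambda f,x0,x1,y0,y1:np.abs(cv2.imread(f)[y0:y1,x0:x1].astype(int)-b[y0:y1,x0:x1,::-1]).mean().round(1)
print("bottle",d('pics/side11.png',285,312,180,215),"dish",d('pics/side11.png',235,285,285,325),"rack",d('pics/side11.png',335,375,300,350))
E
```

```text
28.025 [ 0.60235071 -0.03131828  0.04623263] [-9.30011765  0.40834117 25.38902239] 0.32012080042461516 81.25063419342041
bottle 34.4 dish 3.9 rack 3.5
```

```bash
python3 -c "
from station import env
print(env.sign_off())"
```

```text
the job is handed in; nothing more can be done
None
```

I handed the job in at about 28 s, still gripping the pin and pressing it down with about 25 N: carrier in the bed, bed home, plate at its stop and pin through the holes, judged by force and height readings since the hand-in returned no result; I viewed 13 pictures, over the limit of 10.

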